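# Turn the model house to the lamp and hold the dimmer on its third click

## Robot

A 6-joint arm with a two-finger parallel gripper is mounted at the origin on the work surface. World frame = base frame: x ahead of the robot, y to its left, z up, the work surface at z = 0. Lengths are in m, angles in degrees, forces in N, time in s.
With the tool pointing down it reaches from about 0.25 to 0.725 m from the base axis. Payload 9.7 kg.
Tool frame: the origin (TCP) lies midway between the tips of the shut fingers; the grasp point (between the pads) lies 19 mm behind it; z points along the fingers, y is the line along which they close (so a half turn about z gives the same grasp; the last joint's range is limited). The gripper opens to 85 mm and grips with 20 to 120 N. Pads are 22 mm wide; open, the fingers measure 114 mm over their backs; the gripper's body (76 mm by 85 mm) begins 54 mm behind the grasp point. The pads swing forward as they close: fully open they stand 13 mm farther back than shut.
Start: joints at [66.291, 4.979, 10.078, 95.1, 0, 90], TCP at [0.221, 0.504, 0.231] pointing down, gripper open.
Joint ranges: [-179.16, 179.16], [-48.56, 103.87], [-65.8, 70.77], [-126.05, 130.52], [-82.76, 87.17], [-180, 180]. Speed limits (degrees/s): [127.2, 127.2, 147.25, 180, 180, 180].

## Interface

Orientations are given as [roll, pitch, yaw] about the fixed x, y, z axes, in that order (R = Rz(yaw) Ry(pitch) Rx(roll)).
In Python, from workcell import * gives the robot as it stands.
- The arm moves only by the tool servo_tool, never from a script. Its argument "moves" is a list of rows, each a list of 4 numbers: the shift along the world's x, y, z in a scale on which 1.0 is 75 cm, then the turn about the world's z in shares of 4 rad (1.0 is 4 rad). A call has 1 to 20 rows; each row is the pose to reach, as a shift and turn from the pose commanded when the call began; what a row does not reach only later rows make up. A row lasts 1/12 s, in which the tool goes at most 41.7 mm and 7.16 degrees, less where a joint would pass 70% of its speed; a pose out of reach is approached as far as the arm can. A call with a gripper value outside its range is refused whole. "claw" is the closure, from 0 (fully open) to 1 (shut), set as the call begins (left out, the last holds). The fingers move at their own pace and stop on an object; "force" is the grip in N (left out, the last holds). Time passes only in rows, so rows that repeat a pose let the fingers close. It gives the time, the measured TCP pose, the force, the opening and the grip force at its end, in the units of the state.
- get_obs(): the state, without advancing time (a new reading comes with each control period).
- camera(name): name is "scene" or "top"; returns the picture (420x560x3 uint8, red, green, blue); there is no depth.
- get_calibration(name): a dict with "fx", "fy", "cx", "cy" (pixels), "k1" (the pictures are not rectified: a ray, as slopes to the right and down, at radius r is drawn at 1 + k1 r^2 times it, then the intrinsics apply), "rvec" (rotation vector, rad) and "tvec" (3), from world to camera coordinates, as OpenCV has them. Camera axes: x right, y down, z forward; pixel columns grow to the right and rows downward; lengths in m; the calibration is good to about 2 mm. A picture is of the moment at which its call begins. get_calibration takes no time and is no camera call.
- job_done(): hands the job in; it is judged then, once.
The state is a dict: "time": time; "q": joint angles; "qd": joint speeds; "joint_efforts": joint torques, N m; "ee_pos": TCP position; "tcp_rot": TCP orientation; "wrist_force": force on the tool from outside, world axes, zero at the start; "torque": the same for the moment, N m; "opening": finger opening in m; "grasp_force": force on a finger pad.
Only numpy, scipy, OpenCV 4.12 (cv2) and the standard library are available. Lean on these libraries where they do the work, as an engineer would, in place of code of your own. Each camera call takes 0.05 s, during which the arm holds its last target. There are 200 camera calls.

## Task

Lift the sprung plunger on the turntable's arm, swing the turntable round until the door of the model house faces the upright lamp, and let the plunger drop fully home in the notch there. Then press the dimmer box's sprung lever down past its first two clicks to the third and hold it there, not on down to the bottom stop: it springs back if let go, so finish while still holding it. Leave the paint tin, tape roll and glue bottle where they stand.

Things in the scene. Friction and masses are not known exactly. Their poses are not given: they have to be found in the camera images.
- turntable_base: Fixed black round base, 250 mm across; origin on the table at the turning axis; yaw varies. A flat white metal ring on it (top z = 30 mm, mid radius 105, 24 wide, 14 deep) has radial gaps. Seen from above, counter-clockwise from the base's own -x: a wide parking slot from -0.32 to 0.32 rad, and two narrow notches 13 mm wide centred at +1.1 and -1.1 rad.
- turntable (a joint): Angle of the turning head, rad, counter-clockwise from above, -1.5 to 1.5; light friction, stays where left. At 0 its steel arm points along the base's -x and the house door along +x. Starts within 0.25 of 0, plunger down in the parking slot; +1.1 or -1.1 is at a narrow notch. Head: white disc 170 mm across, top z = 44 mm; arm reaches 125 mm from the axis, its boss up to z = 54 mm.
- house_door (a point): Point on the dark wooden doorstep before the dark door of the cardboard model house (64 x 64 mm, eaves 80 mm, ridge at z about 122 mm, fixed in the middle of the disc, with a look-only low fence). The point is 50 mm from the turning axis, z = 61 mm, on the side away from the arm. Its x axis points straight out of the door, z up.
- knob (a point): Middle of the plunger's round dark-steel knob: diameter 24 mm, 32 mm tall (z = 60 to 92 mm when the plunger is down), upright on the arm 105 mm from the turning axis; this point is at z = 76 mm when down.
- plunger (a joint): Lift of the plunger in m: 0 = home (its 10 mm pin reaches 11 mm down into the ring), 0.011 = pin rides on the ring's top, 0.022 = upper stop. A spring pushes it down, about 4 N at home, 7.5 N fully lifted. The head can be turned out of the slot with the lift above 0.011; the pin drops in by itself over a notch.
- lamp_tube (a point): Middle of the upright fixed lamp (white foot 76 mm across, white tube 52 mm across, 186 mm tall in all), on its axis at z = 100 mm. It stands 200 mm from the turning axis, where the door points with the head at +1.1 or at -1.1 (it varies); the paint tin stands in the other of these two directions.
- dimmer_box: Fixed grey box 100 x 100 x 135 mm tall; origin on the table at the middle of its front face's lower edge, x pointing into the box. The front (its -x face) has an upright black slot with three pairs of short bar marks beside it, level with the lever at the three clicks.
- lever (a joint): Downward travel of the lever in m: 0 = up (at rest), clicks (detent pockets) at 0.012, 0.024 and 0.036, bottom stop at 0.048. Humps at 0.006, 0.018, 0.030 and 0.042 add up to about 4 N either way. The return spring pushes up with about 5 N at rest to 10 N at the bottom and always brings it back up.
- lever_pad: The black finger pad of the lever, a flat bar 46 mm wide (y) and 12 mm thick, reaching 62 mm out of the box's front (usable 8 to 62 mm out); it goes straight down. Origin at the front face, in the middle of the pad's thickness.
- lever_top (a point): Point to press on the pad's top face, 40 mm out from the box's front, mid-width; z = 115 mm at rest and falls by the lever's travel (z = 79 mm at the third click). Axes as the dimmer box.
- paint_tin: Loose aluminium tin, 64 mm across, 85 mm tall; bystander; origin under its centre.
- tape_roll: Loose roll of tape lying flat, 84 mm across, 20 mm tall; bystander; origin under its centre.
- glue_bottle: Loose white bottle, 48 mm across, 120 mm tall; bystander; origin under its centre.
Not all that is in view belongs to the job. There is more than one size of the dimmer_box; the job needs the smaller. Leave any purple look-alike of the part that bears lamp_tube alone.

How it is judged:
By the outcome, as a careful person would: the job done as asked, in the order asked, and still so for the second after the job is handed in, while the arm keeps its last pose, push and grip.
It also fails if it takes over 45 s, if anything falls off the work surface, if the arm or the gripper's body presses on something with over 40 N, if the wrist force passes 120 N, or if a joint passes its speed limit or range.

## Working session

There is one attempt and no reset: what is moved stays moved. The work goes in short steps, Python scripts to look and compute and a tool call to move; the robot and the scene stay as the last step left them, time stands still between calls to the robot, and variables do not carry over. Pictures are saved under pics/ and viewed, at most 10 in all, crops included, and the job is handed in when it is done.

Besides the shell and the picture viewer there is one more tool, called after ">>>" as name(argument=value, ...), one argument or row to a line, values as JSON. servo_tool: Moves the arm, as the interface text tells. Its arguments: {"type":"object","properties":{"moves":{"type":"array","items":{"type":"array","items":{"type":"number"}}},"claw":{"type":"number"},"force":{"type":"number"}},"required":["moves"]}

```bash
mkdir -p pics; cat > h.py <<'E'
from workcell import *
import numpy as np, cv2
def cal(n):
    c=get_calibration(n);R=cv2.Rodrigues(np.array(c['rvec'],float))[0];return c,R,np.array(c['tvec'],float).ravel()
def ray(n,u,v):
    c,R,t=cal(n);x=(u-c['cx'])/c['fx'];y=(v-c['cy'])/c['fy'];a,b=x,y
    for _ in range(20):
        s=1+c['k1']*(a*a+b*b);a,b=x/s,y/s
    return -R.T@t,R.T@np.array([a,b,1.])
def onz(n,u,v,z):
    o,d=ray(n,u,v);return o+d*(z-o[2])/d[2]
def proj(n,p):
    c,R,t=cal(n);q=R@np.array(p,float)+t;a,b=q[:2]/q[2];s=1+c['k1']*(a*a+b*b)
    return np.array([c['cx']+c['fx']*a*s,c['cy']+c['fy']*b*s])
def snap(n,f):
    im=camera(n);cv2.imwrite('pics/'+f,im[:,:,::-1]);return im
E
python3 - <<'E'
from h import *
snap('scene','s0.png');snap('top','t0.png')
for n in('scene','top'):
    print(n,ray(n,280,210))
o=get_obs();print(o['time'],o['ee_pos'],o['tcp_rot'],o['opening'])
E
```

```text
scene (array([ 1.15224234, -0.57059454,  0.77458733]), array([-0.54215876,  0.56143575, -0.62518756]))
top (array([0.36121317, 0.04255604, 1.25720408]), array([ 0.16957916, -0.00478311, -0.98557122]))
0.1 [0.22107308 0.50337569 0.23065599] [-1.79930353e+02  2.04228435e-03  1.56291037e+02] 0.08519833192159544
```

View pics/s0.png

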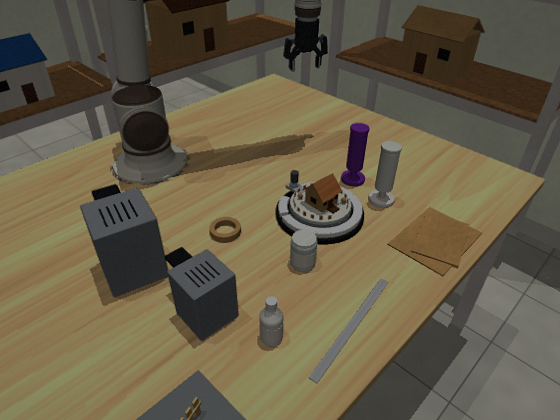

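View pics/t0.png

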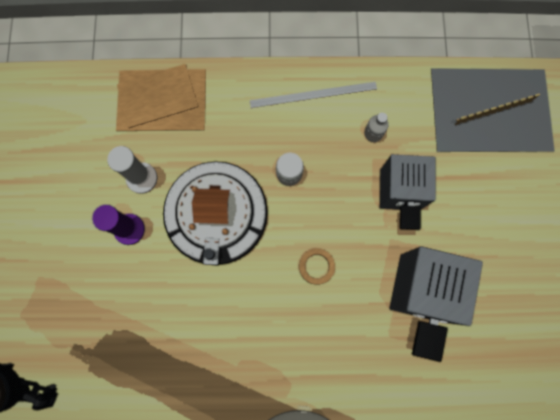

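The top view shows the turntable at about (215,212), its knob at (210,255) and the door side at (215,187).
- **Lamp candidates:** white (140,178) and purple (128,229). I choose white.
- **Dimmer candidates:** small (410,180) with its pad at (410,217), and large (437,285) with its pad at (430,340). I choose the small one.

Next I'll take close crops and measurements.

```bash
python3 - <<'E'
from h import *
im=cv2.imread('pics/t0.png')
a=cv2.resize(im[135:275,95:275],None,fx=3,fy=3,interpolation=cv2.INTER_CUBIC)
b=cv2.resize(im[140:240,370:450],None,fx=3,fy=3,interpolation=cv2.INTER_CUBIC)
o=np.zeros((420,540+240,3),np.uint8);o[:,:540]=a;o[:300,540:]=b
cv2.imwrite('pics/c0.png',np.clip(o*1.5,0,255).astype(np.uint8))
hsv=cv2.cvtColor(im,cv2.COLOR_BGR2HSV)
# non-wood mask around turntable
wood=((hsv[:,:,1]>70)&(hsv[:,:,2]>90)&(hsv[:,:,0]<35)).astype(np.uint8)
m=(1-wood)*255;m[:,:158]=0;m[:, 274:]=0;m[:150]=0;m[272:]=0
cs,_=cv2.findContours(m,cv2.RETR_EXTERNAL,cv2.CHAIN_APPROX_NONE)
c=max(cs,key=cv2.contourArea);e=cv2.fitEllipse(cv2.convexHull(c));print(e)
for z in(0,.016,.03):
    print('base',z,onz('top',*e[0],z))
    print([np.linalg.norm(onz('top',e[0][0]+dx,e[0][1]+dy,z)-onz('top',*e[0],z)) for dx,dy in((e[1][0]/2,0),(0,e[1][1]/2))])
print('knob',onz('top',210,254,.092),'lampfoot',onz('top',141,179,.0),'tin',onz('top',290,163,.085))
E
```

```text
((214.02438354492188, 213.00201416015625), (103.12301635742188, 107.59918975830078), 78.45791625976562)
base 0 [0.57171658 0.19394194 0.        ]
[np.float64(0.12305962190277286), np.float64(0.12794623250724807)]
base 0.016 [0.56903757 0.1920153  0.016     ]
[np.float64(0.12149348480871712), np.float64(0.12631790521616798)]
base 0.03 [0.56669345 0.19032949 0.03      ]
[np.float64(0.12012311485141834), np.float64(0.12489311883647286)]
knob [0.46566727 0.19063962 0.092     ] lampfoot [0.65684434 0.37266389 0.        ] tin [0.67059147 0.01317146 0.085     ]
```

View pics/c0.png

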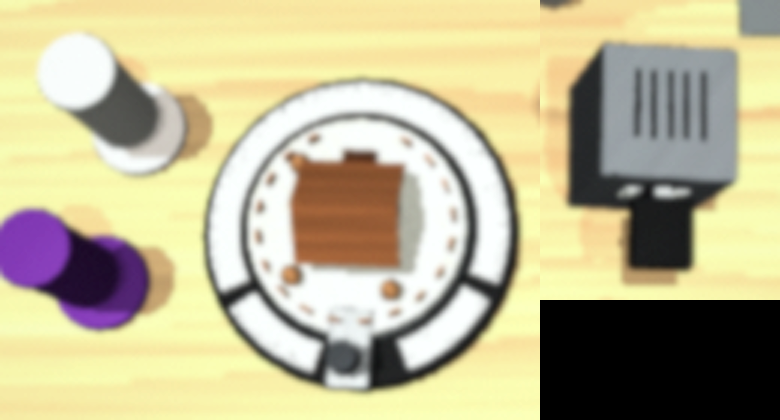

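The crop confirms:
- The knob top is at pixel (209.3,254.3), with notches at (173.3,234.3) and (255,231.3).
- The door is at the top, near pixel (215,187).
- The lamp is at upper left. Its top is at (120.7,158.7).
- The small box's pad end is at about (410,229).

```bash
python3 - <<'E'
from h import *
P=lambda u,v,z:onz('top',u,v,z)
B=lambda u,v,z:P(370+(u-540)/3,140+v/3,z)
T=lambda u,v,z:P(95+u/3,135+v/3,z)
k=T(343,358,.092);nl=T(235,298,.03);nr=T(480,289,.03);lt=T(77,71,.186);lf=T(140,128,.008)
print('k',k,'nl',nl,'nr',nr,'lamp',lt,lf)
# inner black ring (ring inner r 93 at z .03) / outer white edge r117: left 207?,right 517,top 79,bottom 388
print('outer edge', T(205,234,.016),T(518,234,.016),T(361,78,.016),T(361,391,.016))
im=cv2.imread('pics/t0.png');g=im.min(2);hsv=cv2.cvtColor(im,cv2.COLOR_BGR2HSV)
c0=np.array([213.7,212.5])
# outer white-ring edge (r 117, z .03): bright, low sat; radial last white
pts=[]
for a in np.arange(0,2*np.pi,.05):
    u=c0+np.outer(np.arange(38,60,.25),[np.cos(a),np.sin(a)])
    s=cv2.remap(hsv[:,:,2],u[:,0].astype(np.float32)[:,None],u[:,1].astype(np.float32)[:,None],1).ravel()
    t=cv2.remap(hsv[:,:,1],u[:,0].astype(np.float32)[:,None],u[:,1].astype(np.float32)[:,None],1).ravel()
    w=np.where((s>110)&(t<40))[0]
    if len(w): pts.append(P(*u[w[-1]],.03)[:2])
pts=np.array(pts)
for _ in range(4):
    A=np.c_[2*pts,np.ones(len(pts))];x=np.linalg.lstsq(A,(pts**2).sum(1),rcond=None)[0]
    r=np.hypot(*(pts-x[:2]).T);R=np.median(r);pts=pts[abs(r-R)<.004]
ax=x[:2];print('axis',ax,'R',R,len(pts))
f=lambda p:(np.hypot(*(p[:2]-ax)),np.degrees(np.arctan2(*(p[:2]-ax)[::-1])))
for n,p in dict(k=k,nl=nl,nr=nr,lt=lt,lf=lf).items():print(n,f(p))
print('box',*[B(*q,.135)[:2] for q in((602,43),(737,48),(737,182),(600,178))])
print('pad end top',B(628,268,.115),B(691,268,.115),'pad mid',B(660,232,.115))
E
```

```text
k [0.46495002 0.19208945 0.092     ] nl [0.517429   0.28429322 0.03      ] nr [0.52283813 0.09492074 0.03      ] lamp [0.6571141 0.3684583 0.186    ] [0.65824292 0.36906954 0.008     ]
outer edge [0.57010895 0.31208366 0.016     ] [0.567884   0.06562967 0.016     ] [0.69550045 0.19052258 0.016     ] [0.44609826 0.18761234 0.016     ]
axis [0.572941   0.19065093] R 0.11693879332017262 108
k (np.float64(0.10800056849377017), np.float64(179.2368203515261))
nl (np.float64(0.10885982247338329), np.float64(120.65985088619576))
nr (np.float64(0.10804891273637117), np.float64(-117.62647511464557))
lt (np.float64(0.19672460351942012), np.float64(64.66736610312184))
lf (np.float64(0.1977615208434416), np.float64(64.4475427122662))
box [ 0.67525722 -0.20564804] [ 0.67098236 -0.30494775] [ 0.57146964 -0.2984416 ] [ 0.57528038 -0.19928033]
pad end top [ 0.5128067 -0.2208755  0.115    ] [ 0.51228102 -0.26685818  0.115     ] pad mid [ 0.53884599 -0.245588    0.115     ]
```

The rows are not in the units I measure in: shifts go in shares of 75 cm and turns go in shares of 4 rad. I convert before sending: -31.2 cm / 75 = -0.416, 24.4 cm / 75 = 0.3253, 0.4 rad / 4 = 0.1.

>>> servo_tool(
  moves=[
    [0.3253, -0.416, -0.04, 0.1],
    [0.3253, -0.416, -0.04, 0.1],
    [0.3253, -0.416, -0.04, 0.1],
    [0.3253, -0.416, -0.04, 0.1],
    [0.3253, -0.416, -0.04, 0.1],
    [0.3253, -0.416, -0.04, 0.1],
    [0.3253, -0.416, -0.04, 0.1],
    [0.3253, -0.416, -0.04, 0.1],
    [0.3253, -0.416, -0.04, 0.1],
    [0.3253, -0.416, -0.04, 0.1],
    [0.3253, -0.416, -0.04, 0.1],
    [0.3253, -0.416, -0.04, 0.1],
    [0.3253, -0.416, -0.04, 0.1],
    [0.3253, -0.416, -0.04, 0.1],
  ],
  claw=0,
)

```text
time: 1.27
ee_pos: [0.4646, 0.1924, 0.2013]
tcp_rot: [180.0, -0.0, 179.3]
wrist_force: [0.3, 0.7, 0.3]
opening: 0.0857
grasp_force: 0.0
```

```bash
python3 - <<'E'
from h import *
o=get_obs();print(o['time'],o['q'],o['ee_pos'],o['tcp_rot'])
im=cv2.imread('pics/s0.png')
for p in((.465,.192,.092),(.4655,.1915,.076),(.5705,.191,.122),(.657,.3685,.186),(.5125,-.244,.115),(.5734,-.2489,.135),(.5335,-.2463,.115)): print(p,proj('scene',p).round(1))
k=cv2.cvtColor(im[165:195,280:310],cv2.COLOR_BGR2GRAY)
y,x=np.where(k<50);print('dark',x.min()+280,x.max()+280,y.min()+165,y.max()+165)
c=cv2.resize(im[150:250,260:410],None,fx=4,fy=4,interpolation=cv2.INTER_CUBIC)
for p in((.4655,.1915,.092),(.4655,.1915,.06)):
    q=((proj('scene',p)-[260,150])*4).astype(int);cv2.circle(c,tuple(map(int,q)),3,(0,0,255),-1)
cv2.imwrite('pics/c1.png',np.clip(c*1.5,0,255).astype(np.uint8))
E
```

```text
1.2667 [ 2.24863462e+01 -1.99847168e+00 -3.76083589e-01  9.16315911e+01
  1.27322585e-02  2.32123553e+01] [0.4645953  0.19238052 0.2013184 ] [ 1.79991926e+02 -1.34763127e-02  1.79273991e+02]
(0.465, 0.192, 0.092) [292.9 172. ]
(0.4655, 0.1915, 0.076) [292.8 176.8]
(0.5705, 0.191, 0.122) [321.9 178.4]
(0.657, 0.3685, 0.186) [390.3 145.6]
(0.5125, -0.244, 0.115) [172.9 249.8]
(0.5734, -0.2489, 0.135) [186.4 258.5]
(0.5335, -0.2463, 0.115) [177.6 255.1]
dark 285 309 171 194
```

View pics/c1.png

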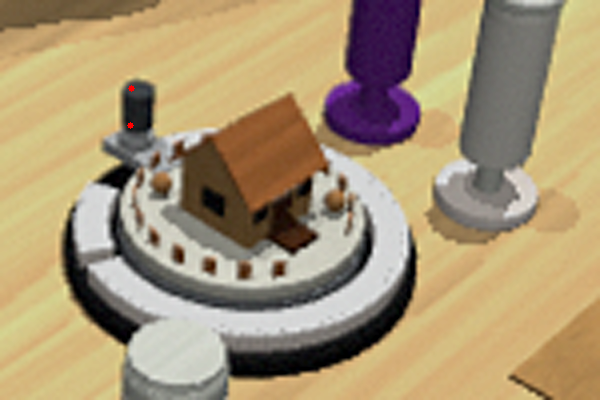

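The scene crop shows the plunger knob at about (294.7,176), roughly 2 px right of the prediction. That moves the estimate by a few mm, to (0.4675, 0.1935). The door faces the camera's right, and the white lamp and its purple look-alike are both clear of it.

>>> servo_tool(
  moves=[
    [0.004, 0.0013, -0.0533, 0],
    [0.004, 0.0013, -0.1067, 0],
    [0.004, 0.0013, -0.1467, 0],
    [0.004, 0.0013, -0.1733, 0],
    [0.004, 0.0013, -0.188, 0],
    [0.004, 0.0013, -0.188, 0],
    [0.004, 0.0013, -0.188, 0],
  ],
)

```text
time: 1.85
ee_pos: [0.468, 0.1933, 0.0611]
tcp_rot: [180.0, 0.0, 179.3]
wrist_force: [0.6, -0.6, 0.2]
opening: 0.0851
grasp_force: 0.0
```

>>> servo_tool(
  moves=[
    [0, 0, 0, 0],
    [0, 0, 0, 0],
    [0, 0, 0, 0],
    [0, 0, 0, 0],
    [0, 0, 0, 0],
    [0, 0, 0, 0],
    [0, 0, 0, 0],
    [0, 0, 0, 0],
    [0, 0, 0, 0],
    [0, 0, 0, 0],
  ],
  claw=1,
  force=40,
)

```text
time: 2.68
ee_pos: [0.4684, 0.1927, 0.0609]
tcp_rot: [180.0, 0.0, 179.2]
wrist_force: [0.2, -0.1, 5.6]
opening: 0.0228
grasp_force: 39.1
```

```bash
python3 - <<'E'
from h import *
im=snap('scene','s1.png')[:,:,::-1]
cv2.imwrite('pics/c2.png',np.clip(cv2.resize(im[120:250,240:410],None,fx=4,fy=4,interpolation=cv2.INTER_CUBIC)*1.5,0,255).astype(np.uint8))
E
```

```text
(no output)
```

View pics/c2.png

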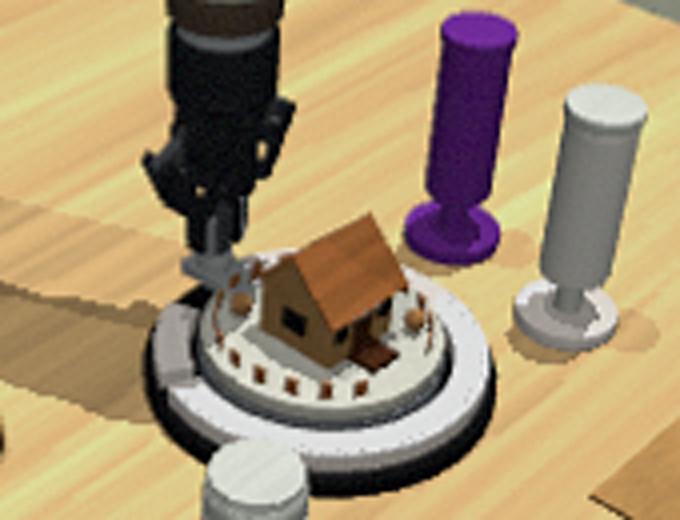

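The knob is gripped at 22.8 mm opening, and the picture shows the fingers around it over the arm boss. Now I'll lift 17 mm.

Scaled: 1.7 cm / 75 = 0.0227, 1.2 cm / 75 = 0.016.

>>> servo_tool(
  moves=[
    [0, 0, 0.008, 0],
    [0, 0, 0.016, 0],
    [0, 0, 0.0227, 0],
    [0, 0, 0.0227, 0],
    [0, 0, 0.0227, 0],
  ],
  force=50,
)

```text
time: 3.15
ee_pos: [0.4683, 0.1925, 0.0772]
tcp_rot: [-180.0, 0.0, 179.2]
wrist_force: [4.9, 0.1, -7.1]
opening: 0.0226
grasp_force: 49.2
```

```bash
python3 - <<'E'
import numpy as np
# from knob (r .105, axis .5725,.191) swing with tool turn
ax=np.array([.5725,.191]);p0=np.array([.4684,.1927]);d=p0-ax
for i in range(1,16):
    a=1.14*i/15;R=np.array([[np.cos(a),-np.sin(a)],[np.sin(a),np.cos(a)]])
    s=(R@d-d)*100;print([round(s[0],1),round(s[1],1),0,round(a,3)],end=',')
E
```

```text
[np.float64(0.0), np.float64(-0.8), 0, 0.076],[np.float64(0.1), np.float64(-1.6), 0, 0.152],[np.float64(0.2), np.float64(-2.4), 0, 0.228],[np.float64(0.4), np.float64(-3.1), 0, 0.304],[np.float64(0.7), np.float64(-3.9), 0, 0.38],[np.float64(1.0), np.float64(-4.6), 0, 0.456],[np.float64(1.4), np.float64(-5.3), 0, 0.532],[np.float64(1.8), np.float64(-6.0), 0, 0.608],[np.float64(2.2), np.float64(-6.6), 0, 0.684],[np.float64(2.7), np.float64(-7.2), 0, 0.76],[np.float64(3.3), np.float64(-7.8), 0, 0.836],[np.float64(3.9), np.float64(-8.3), 0, 0.912],[np.float64(4.5), np.float64(-8.8), 0, 0.988],[np.float64(5.2), np.float64(-9.2), 0, 1.064],[np.float64(5.9), np.float64(-9.6), 0, 1.14],
```

Scaled: -9.1 cm / 75 = -0.1213, -8.8 cm / 75 = -0.1173, 1.05 rad / 4 = 0.2625.

>>> servo_tool(
  moves=[
    [0, -0.0107, 0, 0.019],
    [0.0013, -0.0213, 0, 0.038],
    [0.0027, -0.032, 0, 0.057],
    [0.0053, -0.0413, 0, 0.076],
    [0.0093, -0.052, 0, 0.095],
    [0.0133, -0.0613, 0, 0.114],
    [0.0187, -0.0707, 0, 0.133],
    [0.024, -0.08, 0, 0.152],
    [0.0293, -0.088, 0, 0.171],
    [0.036, -0.096, 0, 0.19],
    [0.044, -0.104, 0, 0.209],
    [0.052, -0.1107, 0, 0.228],
    [0.06, -0.1173, 0, 0.247],
    [0.0667, -0.1213, 0, 0.2625],
    [0.0667, -0.1213, 0, 0.2625],
    [0.0667, -0.1213, 0, 0.2625],
  ],
)

```text
time: 4.48
ee_pos: [0.5175, 0.1012, 0.0765]
tcp_rot: [179.9, -0.1, -120.8]
wrist_force: [0.9, -2.1, -7.1]
opening: 0.0228
grasp_force: 49.3
```

```bash
python3 - <<'E'
from h import *
o=get_obs();print(o['time'],o['q'],o['tcp_rot'])
im=snap('top','t2.png')[:,:,::-1]
cv2.imwrite('pics/c3.png',np.clip(cv2.resize(im[140:275,105:305],None,fx=4,fy=4,interpolation=cv2.INTER_CUBIC)*1.5,0,255).astype(np.uint8))
E
```

```text
4.4833 [ 1.10776120e+01  1.82947594e+00 -1.03436393e+01  7.79450918e+01
 -1.55584375e-02 -4.81438279e+01] [ 1.79922338e+02 -9.04634634e-02 -1.20778483e+02]
```

View pics/c3.png

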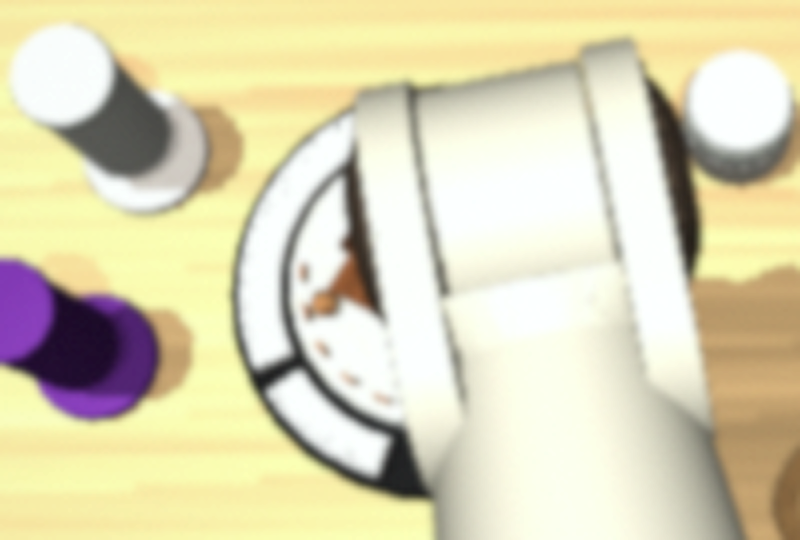

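The arm hides the view from above, but the head has turned with it. Now I'll let the pin ride on the ring, then push it slowly towards the notch with the fingers slack.

Scaled: -0.5 cm / 75 = -0.0067.

>>> servo_tool(
  moves=[
    [0, 0, -0.0067, 0],
    [0, 0, -0.0067, 0],
    [0, 0, -0.0067, 0],
    [0, 0, -0.0067, 0],
    [0, 0, -0.0067, 0],
  ],
  claw=0.64,
  force=20,
)

```text
time: 4.95
ee_pos: [0.5183, 0.1018, 0.0728]
tcp_rot: [-180.0, 0.0, -120.6]
wrist_force: [0.1, -0.5, 0.1]
opening: 0.0306
grasp_force: 0.0
```

Scaled: 0.7 cm / 75 = 0.0093, 0.55 cm / 75 = 0.0073, 0.08 rad / 4 = 0.02.

>>> servo_tool(
  moves=[
    [0.0027, -0.0013, 0, 0.005],
    [0.0053, -0.0027, 0, 0.01],
    [0.0073, -0.004, 0, 0.015],
    [0.0093, -0.0053, 0, 0.02],
    [0.0093, -0.0053, 0, 0.02],
  ],
)

```text
time: 5.37
ee_pos: [0.5257, 0.0972, 0.0722]
tcp_rot: [-180.0, -0.0, -116.0]
wrist_force: [1.3, 1.3, 0.2]
opening: 0.0308
grasp_force: 0.0
```

Scaled: 0.3 cm / 75 = 0.004, 0.2 cm / 75 = 0.0027, 0.03 rad / 4 = 0.0075.

>>> servo_tool(
  moves=[
    [0.0013, -0.0007, 0, 0.0025],
    [0.0027, -0.0013, 0, 0.005],
    [0.004, -0.002, 0, 0.0075],
    [0.004, -0.002, 0, 0.0075],
  ],
)

```text
time: 5.7
ee_pos: [0.5283, 0.0959, 0.0722]
tcp_rot: [-180.0, -0.0, -114.3]
wrist_force: [0.3, -0.1, -0.3]
opening: 0.0307
grasp_force: 0.0
```

Scaled: 0.2 cm / 75 = 0.0027, -0.1 cm / 75 = -0.0013, 0.02 rad / 4 = 0.005.

>>> servo_tool(
  moves=[
    [0.0013, -0.0007, 0, 0.0025],
    [0.0027, -0.0013, 0, 0.005],
    [0.0027, -0.0013, 0, 0.005],
  ],
)

```text
time: 5.95
ee_pos: [0.5303, 0.095, 0.0723]
tcp_rot: [-180.0, -0.0, -113.1]
wrist_force: [-0.0, 0.4, 0.0]
opening: 0.0311
grasp_force: 0.0
```

Scaled: 0.2 cm / 75 = 0.0027, 0.1 cm / 75 = 0.0013, 0.02 rad / 4 = 0.005.

>>> servo_tool(
  moves=[
    [0.0013, -0.0005, 0, 0.0025],
    [0.0027, -0.0011, 0, 0.005],
    [0.0027, -0.0011, 0, 0.005],
  ],
)

```text
time: 6.2
ee_pos: [0.5321, 0.0942, 0.0722]
tcp_rot: [180.0, -0.0, -112.0]
wrist_force: [-1.7, -0.5, 0.2]
opening: 0.0306
grasp_force: 0.4
```

```bash
python3 - <<'E'
from h import *
im=snap('scene','s2.png')[:,:,::-1]
cv2.imwrite('pics/c4.png',np.clip(cv2.resize(im[110:250,240:410],None,fx=4,fy=4,interpolation=cv2.INTER_CUBIC)*1.5,0,255).astype(np.uint8))
E
```

```text
(no output)
```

View pics/c4.png

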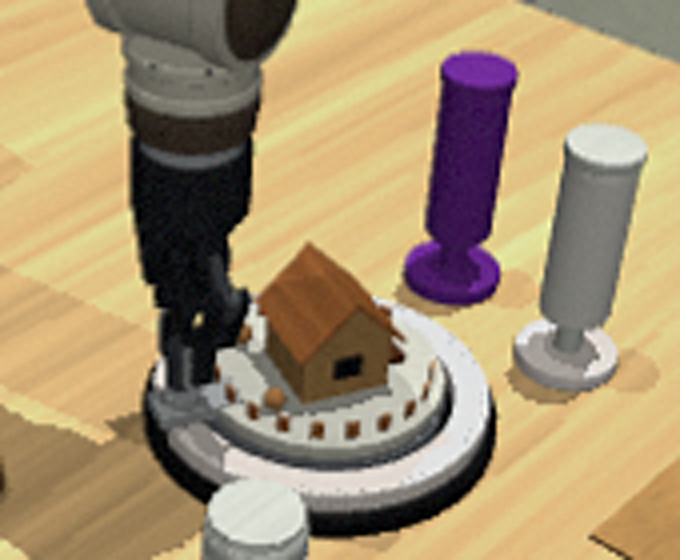

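The door now faces the white lamp at the upper right, and the finger has begun to meet resistance. One more small push will show whether the head is locked.

Scaled: 0.2 cm / 75 = 0.0027, 0.1 cm / 75 = 0.0013, 0.02 rad / 4 = 0.005.

>>> servo_tool(
  moves=[
    [0.0013, -0.0005, 0, 0.0025],
    [0.0027, -0.0011, 0, 0.005],
    [0.0027, -0.0011, 0, 0.005],
  ],
)

```text
time: 6.5
ee_pos: [0.5327, 0.0942, 0.0722]
tcp_rot: [179.8, 0.0, -110.8]
wrist_force: [-9.0, 4.7, 4.9]
opening: 0.0311
grasp_force: 4.9
```

The head is locked: the TCP stalled at 10 N against it. I'll back off, rise clear and check that the plunger is home.

Scaled: 14 cm / 75 = 0.1867, 12 cm / 75 = 0.16, -0.03 rad / 4 = -0.0075.

>>> servo_tool(
  moves=[
    [-0.004, 0.002, 0, -0.005],
    [-0.0067, 0.0033, 0, -0.0075],
    [-0.0067, 0.0033, 0, -0.0075],
    [-0.0067, 0.0033, 0, -0.0075],
    [-0.0067, 0.0033, 0.0533, -0.0075],
    [-0.0067, 0.0033, 0.1067, -0.0075],
    [-0.0067, 0.0033, 0.16, -0.0075],
    [-0.0067, 0.0033, 0.1867, -0.0075],
    [-0.0067, 0.0033, 0.1867, -0.0075],
  ],
  claw=0.5,
)

```text
time: 7.25
ee_pos: [0.531, 0.0961, 0.218]
tcp_rot: [-179.6, 0.2, -112.6]
wrist_force: [0.1, -0.3, 0.1]
opening: 0.0427
grasp_force: 0.0
```

Scaled: -34 cm / 75 = -0.4533, -1.2 rad / 4 = -0.3.

>>> servo_tool(
  moves=[
    [0, -0.4533, 0, -0.3],
    [0, -0.4533, 0, -0.3],
    [0, -0.4533, 0, -0.3],
    [0, -0.4533, 0, -0.3],
    [0, -0.4533, 0, -0.3],
    [0, -0.4533, 0, -0.3],
    [0, -0.4533, 0, -0.3],
    [0, -0.4533, 0, -0.3],
    [0, -0.4533, 0, -0.3],
    [0, -0.4533, 0, -0.3],
    [0, -0.4533, 0, -0.3],
    [0, -0.4533, 0, -0.3],
  ],
  claw=1,
)

```text
time: 8.25
ee_pos: [0.529, -0.2442, 0.2118]
tcp_rot: [180.0, -0.0, 178.8]
wrist_force: [-1.3, 0.7, -0.1]
opening: 0.0003
grasp_force: 0.0
```

```bash
python3 - <<'E'
from h import *
a=snap('scene','s3.png')[:,:,::-1];b=snap('top','t3.png')[:,:,::-1]
f=lambda i:np.clip(cv2.resize(i,(400,560),interpolation=cv2.INTER_CUBIC)*1.5,0,255).astype(np.uint8)
cv2.imwrite('pics/c5.png',np.hstack([f(a[120:260,270:370]),f(b[145:285,170:270])]))
for p in((418,248),(481,258),(470,325),(410,312)):print(onz('top',*p,.18))
E
```

```text
[ 0.46550052 -0.24235243  0.18      ]
[ 0.44322254 -0.37166683  0.18      ]
[ 0.30965885 -0.34002975  0.18      ]
[ 0.33775574 -0.21973849  0.18      ]
```

View pics/c5.png

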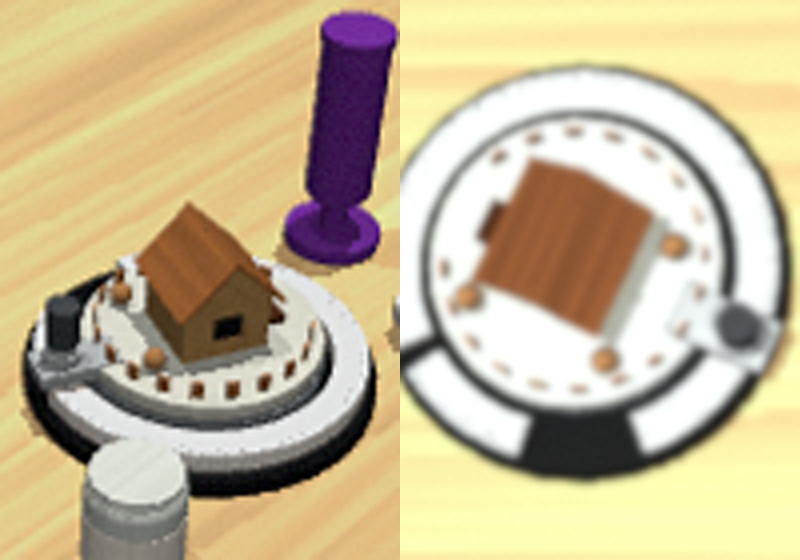

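The head stands in the notch next to the tin, with the knob low on its boss and the door towards the lamp. I'll check the knob height numerically against the start picture.

```bash
python3 - <<'E'
from h import *
for f,p,(u,v) in(('s0.png',(.4684,.1925),(295,177)),('s3.png',(.5283,.0965),(286,201))):
    g=cv2.cvtColor(cv2.imread('pics/'+f),cv2.COLOR_BGR2GRAY)
    col=g[v-15:v+16,u-1:u+2].mean(1)
    print(f,proj('scene',p+(.092,)).round(1),proj('scene',p+(.103,)).round(1));print(v-15,col.round().astype(int))
b=cv2.imread('pics/t3.png')
k=onz('top',170+740/4,145+327/4,.092);print('knob top view',k)
a=cv2.cvtColor(cv2.imread('pics/t0.png'),cv2.COLOR_BGR2GRAY)
E
```

```text
s0.png [293.9 172.4] [294.  169.1]
162 [124 122 122 123 123 126 131 126  70  41  46  45  33  19  19  23  21  20
  20  18  19  49  60  66  59  60 107 116  97  74  98]
s3.png [285.7 195.6] [285.8 192.2]
186 [139 139 138 139 141 144 117  66  48  47  49  49  43  27  23  25  24  22
  22  23  22  29  62  78  70  61  71  88  68  60  66]
knob top view [ 0.52267369 -0.12802252  0.092     ]
```

The knob's top edge sits where it did at the start, within 0.5 px of home (an 11 mm lift would show as 3.4 px). The plunger is home, so next is the lever.

Scaled: -9 cm / 75 = -0.12, 0.45 cm / 75 = 0.006.

>>> servo_tool(
  moves=[
    [0.006, -0.0027, -0.04, 0],
    [0.006, -0.0027, -0.08, 0],
    [0.006, -0.0027, -0.1067, 0],
    [0.006, -0.0027, -0.12, 0],
    [0.006, -0.0027, -0.12, 0],
    [0.006, -0.0027, -0.12, 0],
  ],
  force=40,
)

```text
time: 8.85
ee_pos: [0.5338, -0.2457, 0.123]
tcp_rot: [-180.0, 0.0, 178.7]
wrist_force: [0.7, -0.1, -0.2]
opening: 0.0001
grasp_force: 0.0
```

Scaled: -1.4 cm / 75 = -0.0187, -1 cm / 75 = -0.0133.

>>> servo_tool(
  moves=[
    [0, 0, -0.0067, 0],
    [0, 0, -0.0133, 0],
    [0, 0, -0.0187, 0],
    [0, 0, -0.0187, 0],
    [0, 0, -0.0187, 0],
  ],
)

```text
time: 9.27
ee_pos: [0.5346, -0.2463, 0.1096]
tcp_rot: [-179.9, 0.2, 178.7]
wrist_force: [3.6, 0.2, 4.0]
opening: -0.0001
grasp_force: 2.1
```

Scaled: -1.9 cm / 75 = -0.0253, -1.6 cm / 75 = -0.0213.

>>> servo_tool(
  moves=[
    [0, 0, -0.0053, 0],
    [0, 0, -0.0107, 0],
    [0, 0, -0.016, 0],
    [0, 0, -0.0213, 0],
    [0, 0, -0.0253, 0],
    [0, 0, -0.0253, 0],
    [0, 0, -0.0253, 0],
  ],
)

```text
time: 9.85
ee_pos: [0.5346, -0.2463, 0.0907]
tcp_rot: [-179.9, 0.2, 178.7]
wrist_force: [1.4, 0.9, 7.4]
opening: 0.0
grasp_force: 3.7
```

Scaled: -1.2 cm / 75 = -0.016, -0.9 cm / 75 = -0.012.

>>> servo_tool(
  moves=[
    [0, 0, -0.004, 0],
    [0, 0, -0.008, 0],
    [0, 0, -0.012, 0],
    [0, 0, -0.016, 0],
    [0, 0, -0.016, 0],
    [0, 0, -0.016, 0],
    [0, 0, -0.016, 0],
  ],
)

```text
time: 10.43
ee_pos: [0.5346, -0.2464, 0.079]
tcp_rot: [-179.9, 0.2, 178.6]
wrist_force: [1.7, 0.6, 8.2]
opening: 0.0
grasp_force: 4.2
```

```bash
python3 - <<'E'
from h import *
o=get_obs();print(o['time'],o['ee_pos'],o['wrist_force'])
a=snap('scene','s4.png')[:,:,::-1];b=snap('top','t4.png')[:,:,::-1]
f=lambda i:np.clip(cv2.resize(i,(400,400),interpolation=cv2.INTER_CUBIC)*1.7,0,255).astype(np.uint8)
cv2.imwrite('pics/c6.png',np.hstack([f(a[210:310,140:240]),f(b[150:250,350:450])]))
E
```

```text
10.4333 [ 0.53460214 -0.24637994  0.07895554] [1.71247736 0.57755212 8.22180184]
```

View pics/c6.png

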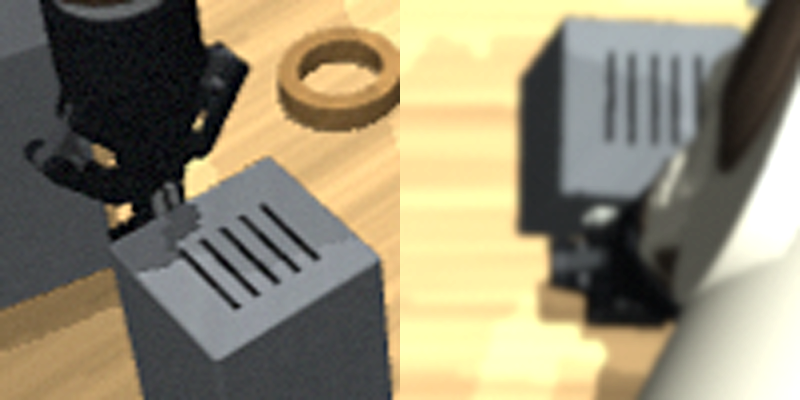

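The TCP is at z = 79 mm with 8.2 N. That is close to the 8.7 N spring force expected in the third pocket, and the picture shows the shut fingers on the small box's pad. Handing in.

```bash
python3 -c "
from workcell import *
print(job_done())"
```

```text
the job is handed in; nothing more can be done
None
```

I turned the head to the lamp-side notch, where the plunger measures as fully home, and handed the job in at about 10.5 s with the arm still holding the small dimmer's lever at its third click (36 mm travel, 8.2 N).

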